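Take the rolling pin out of the half-covered tray

TASK

A short rolling pin lies in the wooden utensil tray, partly under a cover that is screwed down over the left or the right half, and the opening left beside it is shorter than the pin. Take hold of the pin through the opening, tilt it and draw it out end first without prying hard against the tray or its cover, then lift it until the whole pin is a good hand's breadth above the cover and finish while still holding it there, still and clear of the tray and cover. Leave the jar, tin, shaker and pot around the tray where they stand.

Things in the scene. Friction and masses are not known exactly. Their poses are not given: they have to be found in the camera images.
- tray: Fixed dark-wood open tray, 206 (x) by 336 (y) by 86 mm high; walls 8, floor 6 mm (inside 190 by 320). Origin: centre of its underside on the worktop; z up, y along its length; turned at most 9 degrees from square. On its floor at y = +108 and -108 mm stand black notched cradles (70 in x, 12 in y, seat 22, cheeks 27 mm above the worktop) that carry the pin along the tray's middle line.
- cover: Fixed red-brown wooden board 206 (x) by 168 (y) by 6 mm on the tray's rim, from one end to the tray's middle. Origin: centre of its underside, 86 mm above the worktop, 84 mm from the tray's centre along the tray's +y or -y: this tells which half is covered. Top 92 mm above the worktop. The opening beside it is 190 (x) by 160 mm (y). Axes as the tray's.
- liner: Fixed thin cork sheet 180 by 80 by 2 mm on the tray's floor in the open half. Origin: centre of its underside, 6 mm above the worktop.
- pin: Loose straight pale wooden rolling pin: round bar, diameter 28, length 240 mm, about 0.1 kg, balanced at its middle. Origin: its middle, on its axis; y along its length; x and z turn as it rolls. It starts level in the cradles, axis 36 mm above the worktop, along the tray's y, its middle within 12 mm of the tray's, so about half of it can be reached through the opening.
- pin_end_a (a point): Centre of the pin's end face at its own +y (120 mm from its middle).
- pin_end_b (a point): Centre of the pin's end face at its own -y (120 mm from its middle).
- tin: Bystander: low green food tin, 75x75x58 mm, right of the tray. Origin: centre of its underside.
- mill: Bystander: small salt shaker with a grey top, 44x44x90 mm, right of the tray. Origin: centre of its underside.
- pot: Bystander: small white pot with a light-brown lid, 62x62x35 mm, behind the tray. Origin: centre of its underside.
- spice_jar: Bystander: small spice jar with a yellow-brown cap, 42x42x96 mm, left of the tray. Origin: centre of its underside.

How it is judged:
On the way:
1. the pin is tilted through the opening: one end is out above the cover while the other is still down inside the tray (((height (world z) of pin_end_a above 0.11 m and height (world z) of pin_end_b below 0.08 m) or (height (world z) of pin_end_b above 0.11 m and height (world z) of pin_end_a below 0.08 m))), for 0.1 s.
At the end, for the whole second after the job is handed in: The gripper holds the pin at rest (under 30 mm/s, fingers pressing on it with over 1 N), both its ends more than 165 mm above the worktop (73 mm above the cover's top), touching neither tray nor cover (height (world z) of each of pin_end_a, pin_end_b above 0.165 m and contact force between the fingers and pin above 1 N and contact force between pin and tray below 0.1 N and contact force between pin and cover below 0.1 N and linear speed of pin below 0.03 m/s); the arm keeps its last pose, push and grip.
It fails at once if the pin is pried against the tray or its cover with more than 20 N (contact force between pin and tray above 20 N or contact force between pin and cover above 20 N).
It fails at once if a bystander is shifted by more than 30 mm (distance of any of spice_jar, tin, mill, pot from where it was at the start of the episode above 0.03 m).
It also fails if it takes over 45 s, if anything falls off the work surface, if the arm or the gripper's body presses on something with over 40 N, if the wrist force passes 120 N, or if a joint passes its speed limit or range.

ROBOT

A 6-joint arm with a two-finger parallel gripper is mounted at the origin on a cart in front of the work surface, level with it; the furniture and walls round the work are solid. World frame = base frame: x ahead of the robot, y to its left, z up, the work surface at z = 0. Lengths are in m, angles in rad, forces in N, time in s.
With the tool pointing down it reaches from about 0.35 to 0.975 m from the base axis. Payload 7.1 kg.
Tool frame: the origin (TCP) lies midway between the tips of the shut fingers; the grasp point (between the pads) lies 19 mm behind it; z points along the fingers, x is the direction in which the jaws open and shut, and the axes are right-handed (so a half turn about z gives the same grasp; the last joint's range is limited). The gripper opens to 88 mm and grips with 3 to 60 N. Pads are 20 mm wide; open, the fingers measure 115 mm over their backs; the gripper's body (75 mm by 178 mm) begins 61 mm behind the grasp point.
Start: joints at [1.286, 0.423, 1.63, -0, 1.089, -0.019], TCP at [0.164, 0.603, 0.223] pointing down, gripper open.
Joint ranges: [-3, 3], [-0.9, 2.11], [0.09, 2.58], [-1.31, 4.45], [0.11, 2.69], [-2.54, 2.54]. Speed limits (rad/s): [2.39, 2.39, 3.01, 3.14, 3.14, 3.14].

INTERFACE

Orientations are given as a unit quaternion [w, x, y, z].
In Python, from station import move_pose, movel, movej, command_gripper, wait, inverse_kinematics, read_camera, camera_info, MotionError, job_done, get_time, get_joint_pos, get_qvel, get_effort, get_tcp_pos, get_ee_rot, get_ft_force, get_ft_torque, get_grip_width gives the robot as it stands. Calls block until the motion is done:
- move_pose(position, orientation): joint-space move of the TCP to a pose.
- movel(position, frame=None, v=0.15, until_force=None): straight line of the TCP; frame=None keeps the orientation; v is the mean speed in m/s. With until_force (N) it stops when the force on the tool has changed by that much, and returns True; else False.
- movej(angles): joint-space move.
- command_gripper(opening): opening from 0.0 (shut) to 1.0 (fully open); the grip force is fixed at half the most; returns when the fingers have stopped.
- wait(seconds).
- inverse_kinematics(position, orientation): joint angles nearest the present ones, or None.
- read_camera(name): name is "scene" or "top"; returns the picture (400x640x3 uint8, red, green, blue); there is no depth.
- camera_info(name): a dict with "intrinsics" (3x3 intrinsics, pixels), "dist" ([k1, k2, p1, p2, k3] as OpenCV has them; the pictures are not rectified), "T" (4x4, takes a point from camera to world coordinates). Camera axes: x right, y up, looking along -z (the intrinsics and any distortion apply to the point x, -y, -z); pixel columns grow to the right and rows downward; lengths in m; the calibration is good to about 2 mm. A picture is of the moment at which its call begins. camera_info takes no time and is no camera call.
A pose or a line that the arm cannot do raises MotionError and nothing moves.
- job_done(): hands the job in, once; it reports no verdict.
Readings, each from a call of its own:
- get_time(): time.
- get_joint_pos(): joint angles.
- get_qvel(): joint speeds.
- get_effort(): joint torques, N m.
- get_tcp_pos(): TCP position.
- get_ee_rot(): TCP orientation.
- get_ft_force(): force on the tool from outside, world axes, zero at the start.
- get_ft_torque(): the same for the moment, N m.
- get_grip_width(): opening from 0.0 (shut) to 1.0 (fully open).
Only numpy, scipy, OpenCV 4.12 (cv2) and the standard library are available. Lean on these libraries where they do the work, as an engineer would, in place of code of your own. Each camera call takes 0.05 s, during which the arm holds its last target.

## Working session

There is one attempt and no reset: what is moved stays moved. The work goes in short steps, each a Python script; the robot and the scene stay as the last script left them, time stands still between calls to the robot, and variables do not carry over. Pictures are saved under pics/ and viewed, and the job is handed in when it is done.

```bash
mkdir -p pics; ls; python3 - <<'E'
from station import *
import cv2,numpy as np
np.set_printoptions(precision=4,suppress=True)
for n in ("scene","top"):
    im=read_camera(n); cv2.imwrite(f"pics/{n}0.png",im[:,:,::-1]); i=camera_info(n); print(n,i)
print(get_time(),get_tcp_pos(),get_ee_rot(),get_joint_pos())
E
```

```text
pics
scene {'intrinsics': array([[468.6589,   0.    , 311.4128],
       [  0.    , 468.6589, 201.8947],
       [  0.    ,   0.    ,   1.    ]]), 'dist': array([-0.1368,  0.    ,  0.    ,  0.    ,  0.    ]), 'T': array([[ 0.8271,  0.274 , -0.4907, -0.1236],
       [-0.5614,  0.3632, -0.7436, -1.1064],
       [-0.0255,  0.8905,  0.4542,  0.7171],
       [ 0.    ,  0.    ,  0.    ,  1.    ]])}
top {'intrinsics': array([[512.1805,   0.    , 316.5508],
       [  0.    , 512.1805, 206.8272],
       [  0.    ,   0.    ,   1.    ]]), 'dist': array([-0.0856,  0.    ,  0.    ,  0.    ,  0.    ]), 'T': array([[-0.0286,  0.9923, -0.1207,  0.4192],
       [-0.9995, -0.0303, -0.013 , -0.0413],
       [-0.0166,  0.1202,  0.9926,  1.4874],
       [ 0.    ,  0.    ,  0.    ,  1.    ]])}
0.1 [0.164  0.6026 0.222 ] [ 0.0004  0.7946  0.6072 -0.0005] [ 1.286   0.4237  1.6306  0.      1.0886 -0.019 ]
```

View pics/scene0.png

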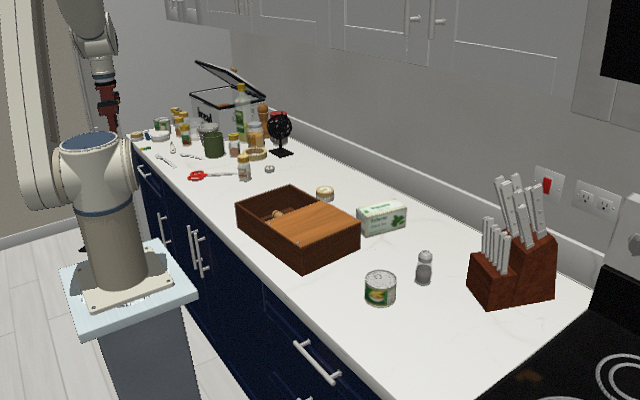

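View pics/top0.png

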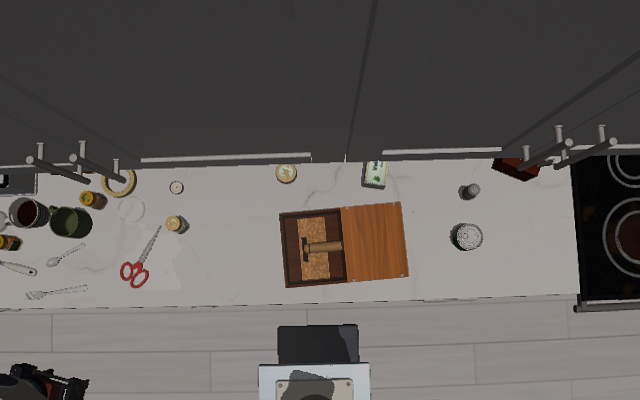

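The scene shows the tray with its cover on the right (-y) half. In the top view the cover spans about (342-408, 203-282), the opening is at (282-345, 208-286), and the pin is visible at about (303-342, 246). I'll enlarge the top view to find the corners.

```bash
python3 - <<'E'
import cv2
a=cv2.imread("pics/top0.png")[190:300,265:425]
cv2.imwrite("pics/topz.png",cv2.resize(a,None,fx=5,fy=5,interpolation=cv2.INTER_CUBIC))
a=cv2.imread("pics/scene0.png")[175:280,225:370]
cv2.imwrite("pics/scz.png",cv2.resize(a,None,fx=5,fy=5,interpolation=cv2.INTER_CUBIC))
E
```

```text
(no output)
```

View pics/topz.png

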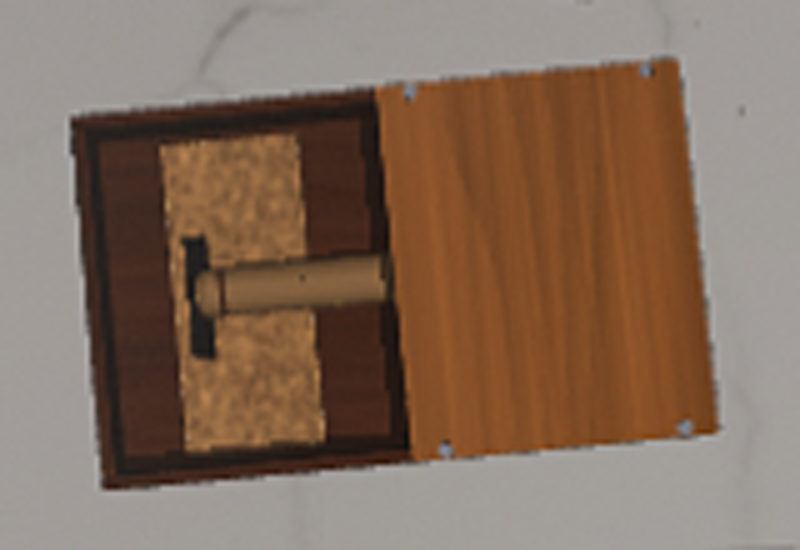

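View pics/scz.png

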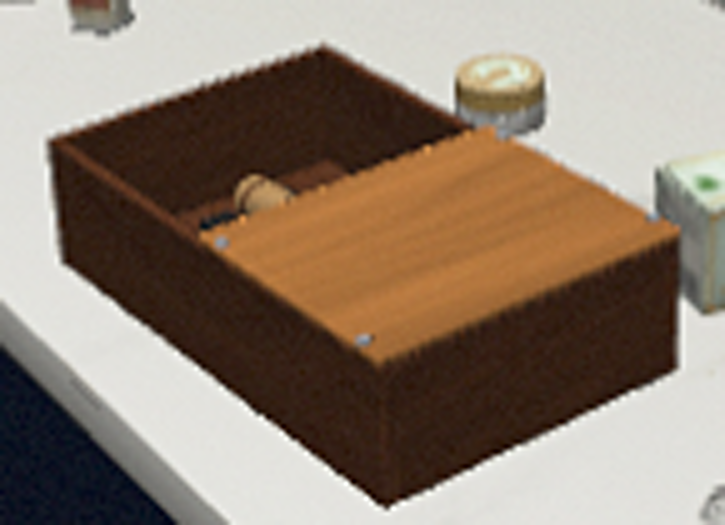

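```bash
cat > h.py <<'E'
from station import *
import cv2,numpy as np
np.set_printoptions(precision=4,suppress=True)
def px2plane(name,uv,z):
    i=camera_info(name);T=np.array(i["T"])
    n=cv2.undistortPoints(np.array(uv,float).reshape(-1,1,2),np.array(i["intrinsics"]),np.array(i["dist"])).reshape(-1,2)
    d=np.c_[n[:,0],-n[:,1],-np.ones(len(n))]@T[:3,:3].T; o=T[:3,3]
    return o+d*((z-o[2])/d[:,2])[:,None]
def proj(name,p):
    i=camera_info(name);T=np.array(i["T"])
    c=(np.array(p,float).reshape(-1,3)-T[:3,3])@T[:3,:3]
    q=np.c_[c[:,0],-c[:,1],-c[:,2]]
    return cv2.projectPoints(q,np.zeros(3),np.zeros(3),np.array(i["intrinsics"]),np.array(i["dist"]))[0].reshape(-1,2)
E
python3 - <<'E'
from h import *
im=cv2.imread("pics/top0.png"); hsv=cv2.cvtColor(im,cv2.COLOR_BGR2HSV)
roi=np.zeros(im.shape[:2],np.uint8); roi[195:295,275:420]=1
for p in [(375,245),(322,247),(315,265),(290,250),(320,280)]: print(p,hsv[p[1],p[0]])
def big(m):
    c=max(cv2.findContours(m,cv2.RETR_EXTERNAL,cv2.CHAIN_APPROX_NONE)[0],key=cv2.contourArea); return c.reshape(-1,2).astype(float)
# cover
m=cv2.inRange(hsv,(8,150,90),(18,255,255))*roi
m=cv2.morphologyEx(m,cv2.MORPH_OPEN,np.ones((3,3)))
m[:,:338]=0
c=big(m); w=px2plane("top",c,.092)[:,:2].astype(np.float32)
r=cv2.minAreaRect(w);print("cover",r,"\n",cv2.boxPoints(r))
# tray whole (rim)
m=((hsv[:,:,1]>90).astype(np.uint8)*255)*roi
m=cv2.morphologyEx(m,cv2.MORPH_OPEN,np.ones((3,3)));
c=big(m);print(c.min(0),c.max(0))
w=px2plane("top",c,.089)[:,:2].astype(np.float32)
r=cv2.minAreaRect(w);print("all",r,"\n",cv2.boxPoints(r))
cs=np.array([[279.5+0,213.5],[286,287.3],[402,201.8],[408.8,276.5]])
print(px2plane("top",cs[:2],.086),px2plane("top",cs[2:],.092))
E
```

```text
(375, 245) [ 12 176 133]
(322, 247) [ 15 135 132]
(315, 265) [ 14 144 119]
(290, 250) [ 10 131  70]
(320, 280) [ 10 112  41]
cover ((0.4887974262237549, -0.17541150748729706), (0.20215754210948944, 0.16555018723011017), 3.6212968826293945) 
 [[ 0.3827 -0.0992]
 [ 0.3931 -0.2644]
 [ 0.5949 -0.2516]
 [ 0.5844 -0.0864]]
[285. 202.] [407. 284.]
all ((0.4846356511116028, -0.09883779287338257), (0.20458202064037323, 0.3223273754119873), 3.616281270980835) 
 [[ 0.3724  0.0556]
 [ 0.3927 -0.2661]
 [ 0.5969 -0.2532]
 [ 0.5766  0.0685]]
[[0.5742 0.0797 0.086 ]
 [0.3722 0.0662 0.086 ]] [[ 0.5956 -0.2581  0.092 ]
 [ 0.3915 -0.267   0.092 ]]
```

```bash
cat >> h.py <<'E'
TH=np.deg2rad(3.62); EX=np.array([np.cos(TH),np.sin(TH),0]); EY=np.array([-np.sin(TH),np.cos(TH),0]); EZ=np.array([0,0,1.])
C=np.array([.4835,-.0916,0])
L=lambda p:np.c_[(p-C)@EX,(p-C)@EY,p[:,2]]
W=lambda x,y,z:C+x*EX+y*EY+z*EZ
E
python3 - <<'E'
from h import *
z=lambda l:np.array(l)/5.+[265,190]-.4
print("pin side edges, z=36",L(px2plane("top",z([(225,266),(380,257),(225,312),(380,301)]),.036))*1000)
print("pin end z=36..50",L(px2plane("top",z([(193,291)]),.036))*1000,L(px2plane("top",z([(193,291)]),.048))*1000)
print("groove",L(px2plane("top",z([(222,290)]),.05))*1000)
print("cradle y",L(px2plane("top",z([(194,238),(213,356),(184,240),(205,238)]),.027))*1000)
print("liner",L(px2plane("top",z([(160,146),(297,134),(326,442),(187,452)]),.008))*1000)
print("cover edge pts",L(px2plane("top",z([(376,87),(411,461)]),.092))*1000)
print("rim outer left",L(px2plane("top",z([(72,118),(104,489)]),.086))*1000)
# scene: cross-check by projecting corners
zs=lambda l:np.array(l)/5.+[225,175]-.4
print("scene cover corners",L(px2plane("scene",zs([(200,232),(490,127),(679,228),(380,360)]),.092))*1000)
E
```

```text
pin side edges, z=36 [[ 15.9124  91.097   36.    ]
 [ 12.8518   3.2124  36.    ]
 [ -9.9865  93.4419  36.    ]
 [-11.905    5.6159  36.    ]]
pin end z=36..50 [[  3.4929 110.4176  36.    ]] [[  2.9597 109.9533  48.    ]]
groove [[ 1.9318 93.6292 50.    ]]
cradle y [[ 33.9347 107.5141  27.    ]
 [-33.887  102.7252  27.    ]
 [ 33.3242 113.3037  27.    ]
 [ 33.3542 101.2577  27.    ]]
liner [[ 90.2492 123.1415   8.    ]
 [ 89.804   43.2709   8.    ]
 [-88.4204  43.2557   8.    ]
 [-86.8205 123.1376   8.    ]]
cover edge pts [[ 102.996    -1.6741   92.    ]
 [-101.2543   -0.8602   92.    ]]
rim outer left [[ 102.2439  166.5298   86.    ]
 [-101.2752  166.1909   86.    ]]
scene cover corners [[ -99.268    -3.1913   92.    ]
 [ 101.33     -7.6655   92.    ]
 [ 102.7186 -169.1882   92.    ]
 [-101.2019 -171.131    92.    ]]
```

```bash
cat >> h.py <<'E'
from scipy.spatial.transform import Rotation as Rot
C=C-.002*EY
M=-.008; S=.062; XP=.001
def tool(th,g):   # th rad pin tilt, g grasp point world
    a=np.cos(th)*EY+np.sin(th)*EZ; up=np.cos(th)*EZ-np.sin(th)*EY
    R=np.c_[EX,np.cross(-up,EX),-up]
    q=Rot.from_matrix(R).as_quat(); q=np.r_[q[3],q[:3]]
    return g-up*.019,q
def pinpose(deg,ty,tz):
    th=np.deg2rad(deg); d=.12+S
    return tool(th,W(XP,ty+d*np.cos(th),tz+d*np.sin(th)))
WP=[(0,-.128,.036),(0,-.127,.041),(5,-.115,.043),(10,-.096,.042),(15,-.090,.036),(20,-.084,.031),(25,-.077,.027),(30,-.068,.024),(30,-.068+.110*np.cos(np.pi/6),.024+.055),(30,.027,.25)]
E
python3 - <<'E'
from h import *
for w in [(0,-.128,.16)]+WP:
    p,q=pinpose(*w); print(w,p,q,inverse_kinematics(list(p),list(q)))
E
```

```text
(0, -0.128, 0.16) [ 0.4812 -0.0396  0.141 ] [0.     0.9995 0.0316 0.    ] [-0.1068  0.34    1.9989 -0.      0.8027 -0.17  ]
(0, -0.128, 0.036) [ 0.4812 -0.0396  0.017 ] [0.     0.9995 0.0316 0.    ] [-0.1068  0.5751  2.0405 -0.      0.526  -0.17  ]
(0, -0.127, 0.041) [ 0.4812 -0.0386  0.022 ] [0.     0.9995 0.0316 0.    ] [-0.1048  0.5648  2.0405 -0.      0.5364 -0.168 ]
(5, -0.115, 0.043) [ 0.4803 -0.0257  0.0399] [-0.0436  0.9985  0.0316 -0.0014] [-0.1333  0.5328  2.0337  0.1525  0.5976 -0.3236]
(10, -0.096, 0.042) [ 0.4792 -0.0072  0.0549] [-0.0871  0.9957  0.0315 -0.0028] [-0.1499  0.5115  2.0284  0.2811  0.6583 -0.4408]
(15, -0.09, 0.036) [ 0.4789 -0.003   0.0648] [-0.1305  0.991   0.0313 -0.0041] [-0.194   0.508   2.0175  0.3883  0.7223 -0.5637]
(20, -0.084, 0.031) [ 0.4787 -0.0002  0.0754] [-0.1736  0.9843  0.0311 -0.0055] [-0.2387  0.5088  2.0043  0.4752  0.7949 -0.6659]
(25, -0.077, 0.027) [0.4786 0.0023 0.0867] [-0.2163  0.9758  0.0308 -0.0068] [-0.2814  0.5134  1.9897  0.5459  0.8728 -0.7493]
(30, -0.068, 0.024) [0.4784 0.0054 0.0985] [-0.2587  0.9654  0.0305 -0.0082] [-0.3198  0.5214  1.9747  0.6053  0.9528 -0.8167]
(30, np.float64(0.027262794416288247), 0.079) [0.4724 0.1005 0.1535] [-0.2587  0.9654  0.0305 -0.0082] [-0.1362  0.3935  2.0096  0.6415  0.9597 -0.6341]
(30, 0.027, 0.25) [0.4724 0.1002 0.3245] [-0.2587  0.9654  0.0305 -0.0082] [-0.1367  0.142   1.87    0.5357  1.287  -0.3945]
```

```bash
python3 - <<'E'
from h import *
p,q=pinpose(0,-.128,.25); move_pose(list(p),list(q))
p,q=pinpose(0,-.128,.12); print(movel(list(p),list(q)))
p,q=pinpose(0,-.128,.036); print(movel(list(p),list(q),v=.06,until_force=6))
print(get_time(),get_tcp_pos(),p,get_ft_force())
for n in ("scene","top"):
    cv2.imwrite(f"pics/{n}1.png",read_camera(n)[:,:,::-1])
a=cv2.imread("pics/top1.png")[190:300,265:425]; b=cv2.imread("pics/scene1.png")[150:280,215:375]
cv2.imwrite("pics/both1.png",cv2.vconcat([cv2.resize(a,(400,275)),cv2.resize(b,(400,325))]))
E
```

```text
False
False
5.2083 [ 0.4815 -0.0397  0.0173] [ 0.4812 -0.0396  0.017 ] [ 0.0068 -0.939  -0.4838]
```

View pics/both1.png

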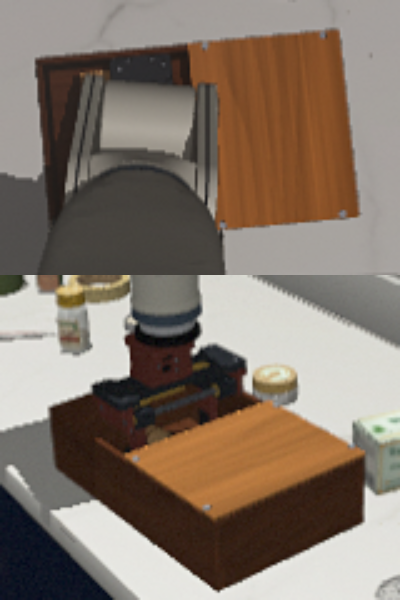

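The gripper is seated in the opening with its body above the rim and clear of the cover. I'll close on the pin, lift it slightly and check.

```bash
python3 - <<'E'
from h import *
command_gripper(0.0); print("w",get_grip_width()*88,get_ft_force(),get_ft_torque())
for w in WP[1:4]:
    p,q=pinpose(*w); r=movel(list(p),list(q),v=.04,until_force=10); print(w,r,get_time(),get_grip_width()*88,get_ft_force(),get_ft_torque())
    if r: break
for n in ("scene","top"):
    cv2.imwrite(f"pics/{n}2.png",read_camera(n)[:,:,::-1])
a=cv2.imread("pics/top2.png")[190:300,265:425]; b=cv2.imread("pics/scene2.png")[150:280,215:375]
cv2.imwrite("pics/both2.png",cv2.vconcat([cv2.resize(a,(400,275)),cv2.resize(b,(400,325))]))
E
```

```text
w 27.142379866109053 [0.1739 0.2801 0.072 ] [-0.057   0.0344  0.0097]
(0, -0.127, 0.041) False 6.55 27.01039918006526 [-0.9283 -0.2751 -1.3738] [-0.0024  0.0301 -0.0108]
(5, -0.115, 0.043) False 7.25 27.08869150238929 [-0.3084 -0.4993 -0.8732] [-0.065   0.0217  0.0123]
(10, -0.096, 0.042) False 8.0 27.28400195643728 [-0.4509 -0.6611  0.1666] [-0.1005  0.0339 -0.0131]
```

View pics/both2.png

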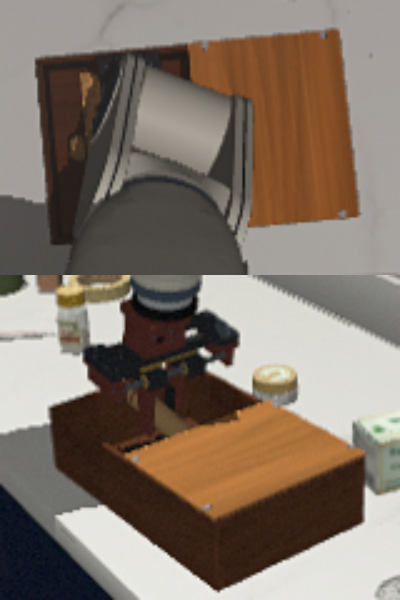

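The pin is held and lifted (width 27 mm, forces about 1 N) and its head shows at the left of the fingers. I'll check the tilt by comparing the predicted head position with the pictures.

```bash
python3 - <<'E'
from h import *
def pt(w,d,off=0): 
    th=np.deg2rad(w[0]);return W(XP,w[1]+d*np.cos(th)-off*np.sin(th),w[2]+d*np.sin(th)+off*np.cos(th))
for n in("top","scene"):
    im=cv2.imread(f"pics/{n}2.png")
    im=cv2.resize(im,None,fx=6,fy=6,interpolation=cv2.INTER_CUBIC)
    for d,o in((.24,0),(.24,.014),(.24,-.014),(.1,.014),(.13,.014)):
        u=proj(n,pt(WP[3],d,o))[0]; cv2.circle(im,tuple(int(v*6+3) for v in u),3,(0,255,0),-1)
        if d==.24 and o==0:c=u
    x,y=(c*6).astype(int); cv2.imwrite(f"pics/{n}2z.png",im[y-200:y+200,x-200:x+200])
cv2.imwrite("pics/z2.png",cv2.hconcat([cv2.imread("pics/top2z.png"),cv2.imread("pics/scene2z.png")]))
E
```

```text
(no output)
```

View pics/z2.png

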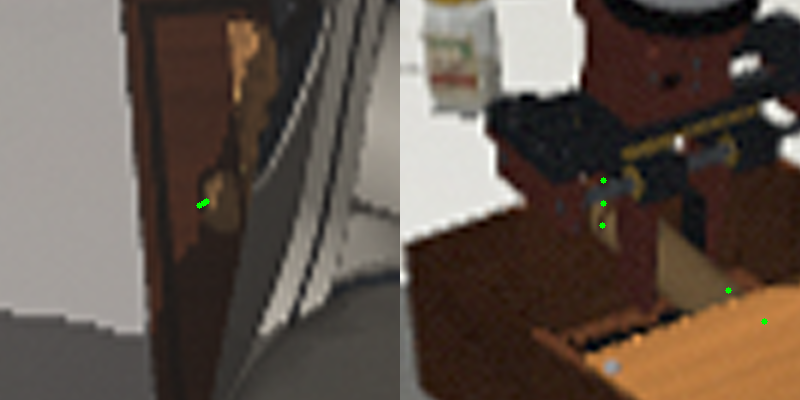

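The top view puts the head end within a few mm of prediction. In the scene view the pin's upper edge lies along the predicted line, so there is no noticeable slip. Continuing.

```bash
python3 - <<'E'
from h import *
for w in WP[4:8]:
    p,q=pinpose(*w); r=movel(list(p),list(q),v=.04,until_force=8); print(w,r,get_time(),get_grip_width()*88,get_ft_force(),get_ft_torque())
    if r: break
wait(.2)
def pt(w,d,off=0): 
    th=np.deg2rad(w[0]);return W(XP,w[1]+d*np.cos(th)-off*np.sin(th),w[2]+d*np.sin(th)+off*np.cos(th))
ims=[]
for n in("top","scene"):
    im=cv2.resize(read_camera(n)[:,:,::-1],None,fx=5,fy=5,interpolation=cv2.INTER_CUBIC)
    for d,o in((.24,0),(.24,.014),(.24,-.014),(.1,.014),(.13,.014)):
        u=proj(n,pt(w,d,o))[0]; cv2.circle(im,tuple(int(v*5+2) for v in u),3,(0,255,0),-1)
    x,y=(proj(n,pt(w,.19))[0]*5).astype(int); ims.append(im[y-250:y+250,x-200:x+200])
cv2.imwrite("pics/z3.png",cv2.hconcat(ims))
E
```

```text
(15, -0.09, 0.036) False 8.5167 27.278392808202543 [-0.4161  0.4105 -0.9199] [-0.2152  0.0136 -0.0195]
(20, -0.084, 0.031) False 8.9417 27.495567830204266 [ 0.3338 -0.0449 -1.3323] [-0.2082  0.0334  0.0436]
(25, -0.077, 0.027) False 9.3833 27.19187422159785 [ 0.429  -0.3851 -1.2543] [-0.1778  0.0864  0.0456]
(30, -0.068, 0.024) False 9.8417 27.33433830800318 [ 0.079   0.5357 -0.4917] [-0.2984  0.0617 -0.0136]
```

View pics/z3.png

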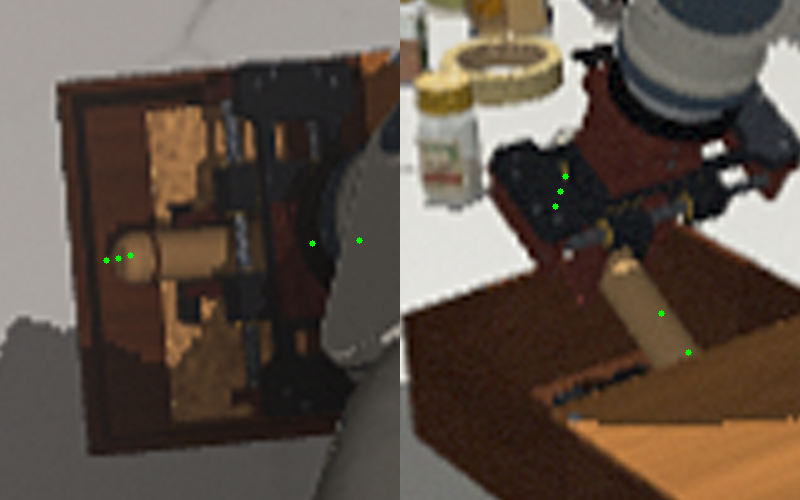

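In the top view the head lies at about (115-150, 258), matching the prediction for a 30° tilt, and the wrist force stays near 1 N. Next I'll draw the pin out along its axis and lift it.

```bash
python3 - <<'E'
from h import *
for w,f in ((WP[8],8),(WP[9],None)):
    p,q=pinpose(*w); r=movel(list(p),list(q),v=.06,until_force=f); print(w,r,get_time(),get_grip_width()*88,get_ft_force(),get_ft_torque())
    if r: break
wait(.3)
def pt(w,d,off=0): 
    th=np.deg2rad(w[0]);return W(XP,w[1]+d*np.cos(th)-off*np.sin(th),w[2]+d*np.sin(th)+off*np.cos(th))
for n in("top","scene"):
    im=cv2.resize(read_camera(n)[:,:,::-1],None,fx=3,fy=3,interpolation=cv2.INTER_CUBIC)
    for d in(0,.12,.24):
        u=proj(n,pt(w,d))[0]; print(n,d,u); cv2.circle(im,tuple(int(v*3+1) for v in u),3,(0,255,0),-1)
    x,y=(proj(n,pt(w,.12))[0]*3).astype(int); cv2.imwrite(f"pics/{n}4.png",im[max(y-250,0):y+300,max(x-350,0):x+350])
E
```

```text
(30, np.float64(0.027262794416288247), 0.079) False 12.125 27.432603704915824 [ 0.02   -0.3648 -1.4652] [-0.3008  0.0149  0.0501]
(30, 0.027, 0.25) False 15.125 27.323832060142543 [ 0.5089 -0.0236 -0.4674] [-0.3066  0.0537 -0.0013]
top 0 [334.7556 241.9466]
top 0.12 [290.2237 244.764 ]
top 0.24 [241.1239 247.8155]
scene 0 [285.8045 155.2759]
scene 0.12 [263.925  125.7431]
scene 0.24 [243.7655  98.551 ]
```

View pics/scene4.png

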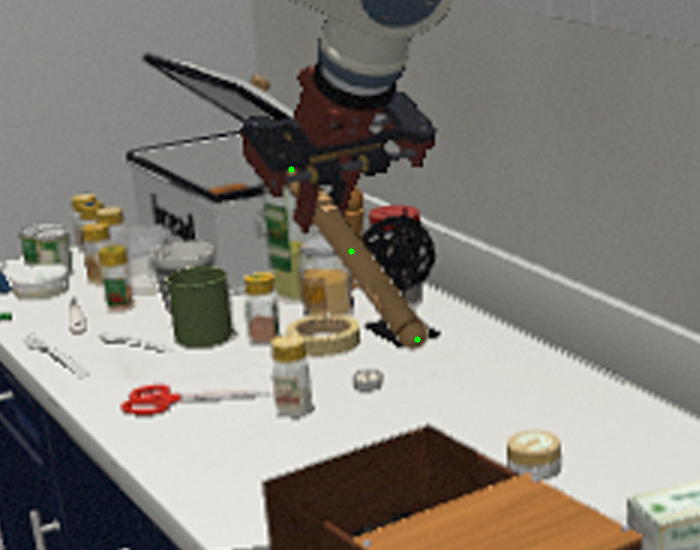

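View pics/top4.png

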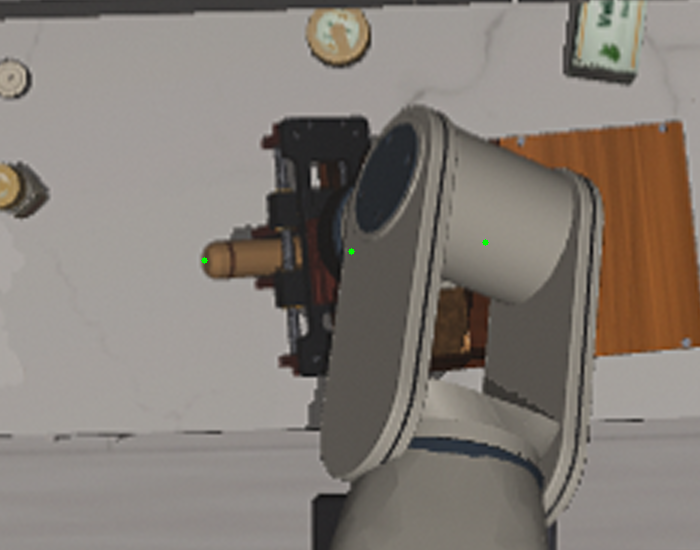

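Both views show the pin held clear of the tray. In the scene view the tail is at (417, 338), on its predicted dot, which puts it about 0.25 m up. The head matches its dot in the top view at (205, 260). The jar and the pot stand where they were. I'll check that everything is still, then hand in.

```bash
python3 - <<'E'
from h import *
wait(.5); print(get_time(),np.abs(get_qvel()).max(),get_grip_width()*88,get_tcp_pos(),get_ft_force())
job_done()
E
```

```text
16.025 0.0013718104101017225 27.471596258844517 [0.4724 0.1002 0.3245] [ 0.2353  0.0899 -0.9865]
the job is handed in; nothing more can be done
```

The rolling pin is out of the tray, and I handed the job in at 16 s with the gripper still holding it. No verdict was reported.

- **Method:** The cover was on the right (-y) half. I gripped the pin through the opening, lifted it off the cradles and shifted it along. Then I tilted it to 30°, drew it out along its own axis and lifted it.
- **Tilt step:** At 30° the head end was at about 0.144 m and the tail at about 0.024 m, held for at least 0.2 s. The tail was hidden under the cover, so its height comes from the arm pose; the visible part of the pin matched it.
- **Final state:** The pin's ends are at about 0.25 m and 0.37 m, well clear of the tray and cover. The tail matched its predicted position in the scene picture and the head in the top picture. The arm was still and the grip width was 27 mm.
- **Forces:** Wrist force read under about 1.7 N at each waypoint. The 8–10 N stop on the tilting and drawing-out moves never triggered. I had no direct reading of the pin's contact force on the tray or cover.
- **Bystanders:** The jar and pot look unmoved in the final pictures. The tin and shaker were outside those crops and I did not check them, but the arm stayed away from that side.
- **Disagreement:** The two cameras placed the cover's inner edge 2–6 mm apart, so I used a compromise that fell within the clearances.

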